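# Hold a relief tile home in the decorating jig

### The arm

A 6-joint arm with a two-finger parallel gripper is mounted at the origin on the work surface. World frame = base frame: x ahead of the robot, y to its left, z up, the work surface at z = 0. Lengths are in mm, angles in rad, forces in N, time in s.
With the tool pointing down it reaches from about 400 to 925 mm from the base axis. Payload 12.5 kg.
Tool frame: the origin (TCP) lies midway between the tips of the shut fingers; the grasp point (between the pads) lies 19 mm behind it (env.pinch_z is the z of the grasp point in the tool frame, in mm); z points along the fingers, y is the line along which they close (so a half turn about z gives the same grasp; the last joint's range is limited). The gripper opens to 95 mm and grips with 3 to 60 N. Pads are 20 mm wide; open, the fingers measure 119 mm over their backs; the gripper's body (75 mm by 180 mm) begins 59 mm behind the grasp point.
Start: joints at [-0.106, 0.491, 1.559, -0, 1.092, -0.106], TCP at [625.017, 0.021, 214.661] pointing down, gripper open.
Joint ranges: [-3.1, 3.1], [-0.84, 2.19], [0.05, 2.79], [-1.13, 4.28], [0.06, 2.93], [-2.69, 2.69]. Speed limits (rad/s): [2.22, 2.22, 2.79, 3.14, 3.14, 3.14].

### API

Orientations are given as [roll, pitch, yaw] about the fixed x, y, z axes, in that order (R = Rz(yaw) Ry(pitch) Rx(roll)).
In Python, from cell import env, eyes gives the robot as it stands.
- The arm moves only by the shell command python3 -m inch 'ROWS'. ROWS is JSON, a list of rows, each a list of 3 entries, a list of its own where there are three numbers: the shift along the tool's x, y, z in units of 60 mm (1.0 is 60 mm), then the turn about the tool's z in units of 5 degrees (1.0 is 5 degrees), then the closure, from -1 (fully open) to 1 (shut). In form: [[[tx, ty, tz], turn, claw], ...]. A call has exactly 10 rows; each row shifts and turns the commanded pose from where the row before left it, along the tool's axes as they then stand; what a row does not reach is not made up. A row lasts 1/8 s, in which the tool goes at most 62.5 mm and 10.7 degrees, less where a joint would pass 70% of its speed; a pose out of reach is approached as far as the arm can. A call is refused whole if a number of a shift passes 1 or a number of a turn 1, either way. A call with a gripper value outside its range is refused whole. The fingers move at their own pace and stop on an object; the grip force is fixed at half the most. Time passes only in rows, so rows that do not move let the fingers close, or fill a call up. It gives the time, the measured TCP pose, the force, the opening and the grip force at its end, in the units of the state.
- env.state(): the state, without advancing time (a new reading comes with each control period).
- eyes.read_camera(name): name is "scene" or "side" or "wrist"; returns a dict with "pixels" (420x560x3 uint8, red, green, blue), "fx", "fy", "cx", "cy" (pixels), "distortion" ([k1, k2, p1, p2, k3] as OpenCV has them; the pictures are not rectified), "extrinsics" (4x4, takes a point from world to camera coordinates). Camera axes: x right, y down, z forward; pixel columns grow to the right and rows downward; lengths in mm; the calibration is good to about 2 mm. A picture is of the moment at which its call begins. There is no depth.
- env.job_done(): hands the job in; it is judged then, once.
Trained networks look in a picture, given as the dict that the camera call returned (one of the last four; its "shot" number tells which), for a name from the list of things; names that differ only in an ending like _2 or _b are one class to them, and where a whole thing is asked for, a point or a joint stands for the part that bears it (a point fixed in the world has none). Each returns a list of dicts, best first, with "score" (0 to 1); they miss things now and then, are a little off and sometimes report something else, mostly with a low value. They report only what shows in the picture. A call takes as long as a camera call. They do not tell look-alikes from the thing itself.
- eyes.boxes_of(name, picture): "centre" ([row, column] in pixels, amid what is visible of it).
- eyes.cut_out(name, picture): "mask" (420x560 bool, what is visible of it) and "centre" ([row, column] in pixels, amid what is visible of it).
- eyes.spot_point(name, picture): "centre" ([row, column] in pixels: a listed point, or the origin of a listed thing).
The state is a dict: "t": time; "joints": joint angles; "qvel": joint speeds; "tau": joint torques, N m; "eef_pos": TCP position; "tcp_rot": TCP orientation; "ft_force": force on the tool from outside, world axes, zero at the start; "moment": the same for the moment, N m; "opening": opening from 0.0 (shut) to 1.0 (fully open); "grip_force": force on a finger pad.
Only numpy, scipy, OpenCV 4.12 (cv2) and the standard library are available. Lean on these libraries where they do the work, as an engineer would, in place of code of your own. Each camera call takes 0.05 s, during which the arm holds its last target. There are 200 camera calls.

### The job

On the wooden tile jig, swing the hold-down bar by its red knob across the channel until it rests fully home in its catch. Then, with the fingers, slide the terracotta tile along its channel against the sprung plunger until it sits firmly on the steel stops, and keep it pressed there: the program finishes while still holding it against the stops with a steady push (never ram it, the brittle tile would break at 50 N). Leave the other things on the bench where they are.

Things in the scene. Friction and masses are not known exactly. Their poses are not given: they have to be found in the camera images.
- jig: Plywood tile jig fixed to the bench, board 300 (x) x 280 (y) x 18 mm. Origin: centre of its underside, on the bench; z up, +x is the pushing direction, from the channel's open end to the plunger; bed top at z = 18 mm. Bar pivot post at (30, 76) mm. A blue plunger housing covers x 100 to 145, y +/-22 mm, top at z = 52 mm.
- channel (a point): Point on the bed at jig (-40, 0, 18) mm, in the tile's channel. The channel runs along jig x, centred on y = 0, between two dark wooden rails (inner faces at jig y = +/-47 mm, each 15 mm thick, top 14 mm above the bed, from jig x = -145 to +65 mm).
- catch (a point): Centre of the bar's catch at jig (30, -76, 46) mm: a dark steel post with a slot open towards jig -x, covering jig x 16 to 52, y -64 to -88 mm, top at z = 58.5 mm; the closed bar rests in its slot.
- stops: Two fixed steel stop blocks in the channel's far end, one each side of the plunger (20 wide, 24 mm high, centred at jig y = +/-34 mm). Origin and axes are those of the jig; the faces that the tile must meet are at jig x = 70 mm. When the tile meets them its centre is at jig x = 20 mm and its near edge (towards -x) at jig x = -30 mm.
- plunger (a joint): Travel of the sprung plunger in m, along jig +x: 0 fully out, 0.025 when the tile meets the stops. It springs back when released. The spring pushes with 2 N at 0 and 7 N at 0.025 (200 N/m).
- plunger_tip (a point): Centre of the plunger's round brass face (20 mm diameter), 11 mm above the bed; at jig x = 45 mm when fully out.
- hold_bar (a joint): Angle of the hold-down bar in rad: 0 closed in its catch, pointing along jig -y across the channel (hard end of travel); it grows as the bar swings open, towards jig -x, up to 1.5 (bar along -x). Stiff hinge: it stays where it is left, and takes about 1 N at the knob to swing.
- hold_bar_hinge (a point): On the bar's vertical hinge axis, at jig (30, 76, 54) mm.
- hold_bar_knob (a point): Centre of the top of the bar's red upright knob: 16 mm diameter, 30 mm tall above the bar (from z = 50 to 80 mm above the bench), 182 mm from the hinge axis. When closed it is at jig (30, -106) mm. The bar is aluminium, 16 mm wide, from z = 42 to 50 mm, passing 4 mm over the tile.
- tile: Terracotta tile with a raised white flower, 100 (x) x 90 (y) x 20 mm thick, about 0.3 kg, lying flat on the jig's bed in the channel, not touching the plunger yet. Origin: centre of its underside; its x axis lies along the channel (jig +x). Top at z = 38 mm. Too wide to grip in its channel: push its near edge (away from the plunger); about 15 N seats it.
- rib: Bystander: flat wooden rib 85 x 34 x 6 mm, lying on the jig's board outside the +y rail. Origin: centre of underside.
- pot: Bystander: small terracotta bowl, 70 mm diameter, 60 mm tall, standing beside the jig's +y side. Origin: centre of underside.
- glaze_jar: Bystander: glaze jar, 60 mm diameter, 85 mm tall. Origin: centre of underside.
- wide_brush: Bystander: brush lying on the bench. Origin on its underside.
- bowl: Bystander: white bowl, 110 mm diameter, 50 mm tall. Origin: centre of underside.
- scraper: Bystander: spatula-like scraper lying on the bench. Origin on its underside.
- spare_tile: Bystander: blue glazed tile 100 x 90 x 20 mm lying on the bench. Origin: centre of underside.
There are look-alikes about, which are no part of the job. Of the things like the tile, leave any that is green; of the rest the larger one is meant.

How it is judged (in metres and radians):
On the way, in this order (a step that is already met when the one before it is completed fails the run):
1. the hold-down bar is swung home in its catch (within 0.05 rad) (value of joint hold_bar below 0.05 rad), for 0.2 s.
2. then the tile is pushed against the plunger until it meets the stops (value of joint plunger above 0.0235 m and contact force between tile and stops above 1 N), for 0.2 s.
At the end, for the whole second after the job is handed in: Fingers push the tile with over 4 N and it presses the stops with over 1 N; plunger in by over 23.5 mm; tile still, flat (0.04 rad, 3 mm above the bed) and straight (0.05 rad); hold-down bar still in its catch (0.05 rad) (all of step 2 and contact force between the fingers and tile above 4 N and value of joint hold_bar below 0.05 rad and angle between tile's own z axis and vertical below 0.04 rad and angle between the x axis of tile and the x axis of jig, either way round below 0.05 rad and z of tile in the frame of jig below 0.021 m and linear speed of tile below 0.01 m/s); the arm keeps its last pose, push and grip.
It fails at once if the tile is rammed: over 50 N from the fingers or on the stops (contact force between the fingers and tile above 50 N or contact force between tile and stops above 50 N).
It fails at once if another thing on the bench is moved more than 30 mm (distance of any of rib, pot, glaze_jar, wide_brush, bowl, scraper, spare_tile from where it was at the start of the episode above 0.03 m).
It also fails if it takes over 58 s, if anything falls off the work surface, if the arm or the gripper's body presses on something with over 40 N, if the wrist force passes 120 N, or if a joint passes its speed limit or range.

## Working session

There is one attempt and no reset: what is moved stays moved. The work goes in short steps, Python scripts to look and compute and a shell command to move; the robot and the scene stay as the last step left them, time stands still between calls to the robot, and variables do not carry over. Pictures are saved under pics/ and viewed, at most 10 in all, crops included, and the job is handed in when it is done.

```bash
ls; mkdir -p pics
python3 - <<'E'
from cell import env, eyes
import cv2,numpy as np
for n in ["scene","side"]:
    p=eyes.read_camera(n); cv2.imwrite(f"pics/{n}0.png",p["pixels"][:,:,::-1])
    for t in ["hold_bar_knob","hold_bar_hinge","catch","channel","plunger_tip","tile","jig","stops","spare_tile","rib"]:
        print(n,t,[(np.round(d["centre"]).tolist(),round(d["score"],2)) for d in eyes.spot_point(t,p)[:4]])
print(env.state(),env.pinch_z)
E
```

```text
pics
scene hold_bar_knob [([222.0, 253.0], 0.64)]
scene hold_bar_hinge [([234.0, 318.0], 0.76), ([303.0, 183.0], 0.31)]
scene catch [([264.0, 276.0], 0.58)]
scene channel [([244.0, 279.0], 0.61), ([238.0, 280.0], 0.35)]
scene plunger_tip [([256.0, 302.0], 0.63)]
scene tile [([258.0, 184.0], 0.95), ([242.0, 278.0], 0.88), ([205.0, 216.0], 0.61)]
scene jig [([254.0, 290.0], 0.87)]
scene stops [([255.0, 290.0], 0.7), ([302.0, 102.0], 0.36), ([224.0, 253.0], 0.32), ([218.0, 432.0], 0.31)]
scene spare_tile [([302.0, 103.0], 0.93), ([225.0, 254.0], 0.37)]
scene rib [([225.0, 255.0], 0.58)]
side hold_bar_knob [([196.0, 274.0], 0.94)]
side hold_bar_hinge [([238.0, 236.0], 0.96)]
side catch [([209.0, 227.0], 0.56), ([165.0, 323.0], 0.49)]
side channel [([231.0, 253.0], 0.89), ([175.0, 240.0], 0.52)]
side plunger_tip [([231.0, 224.0], 0.44)]
side tile [([182.0, 289.0], 0.86), ([232.0, 253.0], 0.59), ([211.0, 341.0], 0.56), ([175.0, 241.0], 0.56)]
side jig [([238.0, 242.0], 0.72)]
side stops []
side spare_tile [([153.0, 270.0], 0.71)]
side rib [([256.0, 263.0], 0.83)]
{'t': 1.1, 'joints': array([-1.05627225e-01,  4.90909405e-01,  1.55888715e+00, -2.97459007e-05,
        1.09170684e+00, -1.05580893e-01]), 'qvel': array([ 0.00067473,  0.00118189, -0.00055043,  0.00088371, -0.00073812,
        0.00066952]), 'tau': array([ 3.38152031e-04, -6.12468982e+01, -2.58433682e+01,  6.92735030e-02,
        4.44124220e-02, -1.36358694e-04]), 'eef_pos': array([ 6.25021374e+02, -3.77515885e-03,  2.14659528e+02]), 'tcp_rot': array([3.14150668e+00, 3.56574598e-05, 1.57076370e+00]), 'ft_force': array([-0.39185055, -0.10471409, -0.81005328]), 'moment': array([0.04335741, 0.02883812, 0.0087333 ]), 'grip_force': 0.0, 'opening': 0.9989798729463313} -18.8
```

View pics/scene0.png

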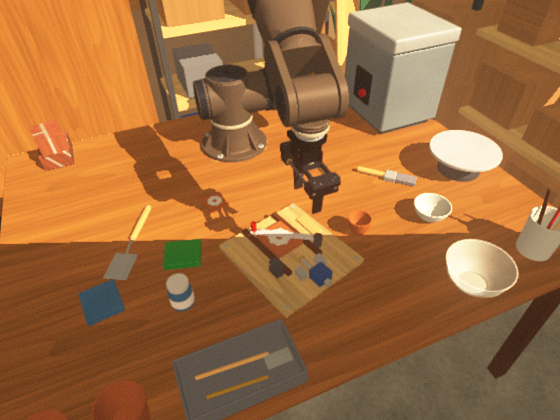

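View pics/side0.png

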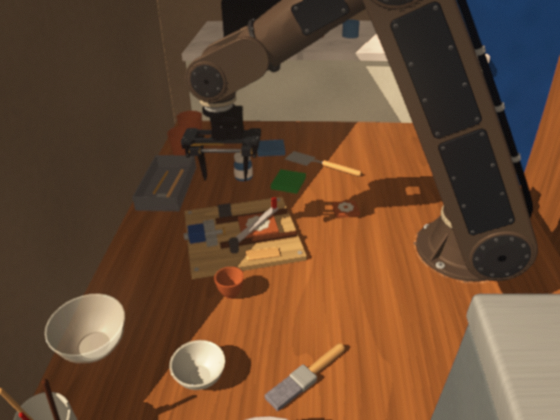

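The scene picture shows the jig with the plunger housing at about (320,272), the white bar from its hinge (318,238) to the red knob (254,226), and the terracotta tile below it. The side picture shows the knob at (274,202), the hinge at (234,243) and the housing at (203,232). Next I'll fit the jig pose from all cameras.

```bash
cat > h.py <<'E'
import numpy as np,cv2
from scipy.optimize import least_squares
from cell import env,eyes
P={"hold_bar_hinge":(30,76,54),"catch":(30,-76,46),"channel":(-40,0,18),"plunger_tip":(45,0,29),"jig":(0,0,0)}
def proj(p,X):
    E=p["extrinsics"]; K=np.array([[p["fx"],0,p["cx"]],[0,p["fy"],p["cy"]],[0,0,1.]])
    return cv2.projectPoints(np.float64(X).reshape(-1,3),cv2.Rodrigues(E[:3,:3])[0],E[:3,3],K,np.array(p["distortion"]))[0].reshape(-1,2)
def T(q,X):
    c,s=np.cos(q[2]),np.sin(q[2]); X=np.atleast_2d(np.float64(X))
    return np.c_[q[0]+c*X[:,0]-s*X[:,1],q[1]+s*X[:,0]+c*X[:,1],X[:,2]]
def knob(a): return (30-182*np.sin(a),76-182*np.cos(a),80)
def tile(t): return (t,0,18)
def fit(pics,q0,rounds=6):
    obs=[]
    for p in pics:
        for n in list(P)+["hold_bar_knob","tile"]:
            for d in eyes.spot_point(n,p): obs.append((p,n,np.array(d["centre"])[::-1],d["score"]))
    def X(q,n): return T(q,knob(q[3]) if n=="hold_bar_knob" else tile(q[4]) if n=="tile" else P[n])
    q=np.array(q0,float)
    for k,g in enumerate([60,25,12,8,8,8][:rounds]):
        use=[o for o in obs if np.linalg.norm(proj(o[0],X(q,o[1]))[0]-o[2])<g*o[0]["fx"]/400]
        f=lambda q:np.concatenate([(proj(p,X(q,n))[0]-c)*s for p,n,c,s in use])
        q=least_squares(f,q,loss="soft_l1",x_scale=[10,10,.1,.1,10]).x
    for p,n,c,s in obs: print(p["shot"],n,c.round(1),round(s,2),(proj(p,X(q,n))[0]-c).round(1))
    return q
def draw(p,q,fn,crop=None):
    im=p["pixels"][:,:,::-1].copy()
    def poly(L,col):
        cv2.polylines(im,[np.round(proj(p,T(q,L))*8).astype(int)],True,col,1,cv2.LINE_AA,3)
    poly([(-150,-140,18),(150,-140,18),(150,140,18),(-150,140,18)],(255,0,255))
    poly([(100,-22,52),(145,-22,52),(145,22,52),(100,22,52)],(0,255,255))
    t=q[4]; poly([(t-50,-45,38),(t+50,-45,38),(t+50,45,38),(t-50,45,38)],(0,255,0))
    poly([(30,76,54),knob(q[3])],(255,255,0))
    if crop: r,c,h,w=crop; im=im[r:r+h,c:c+w]
    s=min(800/im.shape[1],600/im.shape[0]); cv2.imwrite(fn,cv2.resize(im,None,fx=s,fy=s))
E
python3 - <<'E'
from h import *
ps=[eyes.read_camera(n) for n in ("scene","side","wrist")]
for p in ps: print(p["shot"],p["fx"],np.round(-p["extrinsics"][:3,:3].T@p["extrinsics"][:3,3]))
# rough init: triangulate hinge & channel
def z(p,c,z):  # ray to plane
    f=lambda X:proj(p,[X[0],X[1],z])[0]-c
    return least_squares(f,[600,0]).x
A=z(ps[0],[318,238],54);B=z(ps[0],[320,267],52);K=z(ps[0],[254,226],75)
A2=z(ps[1],[234,243],54);B2=z(ps[1],[203,230],52);K2=z(ps[1],[274,204],75);print(A,A2,B,B2,K,K2)
v=(B+B2-A-A2)/2; yaw=np.arctan2(v[1],v[0])-np.arctan2(-76,92.5)
q0=[0,0,yaw,0.8,-20]; q0[:2]=(A+A2)/2-T(q0,(30,76,54))[0,:2]
k=(K+K2-A-A2)/2; q0[3]=-np.pi/2-(np.arctan2(k[1],k[0])-yaw); q0[3]=(q0[3]%(2*np.pi)); print(q0)
q=fit(ps,q0); print(q.tolist())
draw(ps[0],q,"pics/s1.png",(190,200,140,187)); draw(ps[2],q,"pics/w1.png")
E
```

```text
3 414.56969552125105 [1307. -351.  890.]
4 455.05311251843847 [431. 942. 808.]
5 333.16029351495615 [625.  68. 386.]
[622.82059788  41.35784139] [607.95992932  55.17917754] [7.14853962e+02 4.03179077e-01] [699.50739154   2.34653136] [ 526.99677309 -109.74083689] [513.69231758 -92.14529677]
[np.float64(602.3336743325168), np.float64(-32.38832828709327), np.float64(0.21547484481163653), np.float64(0.7826470718431784), -20]
3 hold_bar_hinge [316.6 235. ] 0.71 [ 0.3 -0.2]
3 hold_bar_hinge [311.5 224.3] 0.28 [ 5.4 10.5]
3 catch [274.4 268.1] 0.64 [ 0.1 -3.9]
3 catch [281.9 238.8] 0.57 [-7.4 25.4]
3 catch [253.8 224.4] 0.35 [20.7 39.8]
3 channel [279.8 239.6] 0.67 [0.2 3. ]
3 plunger_tip [309.  225.3] 0.66 [-9.1 32.1]
3 plunger_tip [299.6 256.9] 0.46 [0.3 0.5]
3 jig [288.5 254.8] 0.85 [0.6 0. ]
3 hold_bar_knob [251.5 223.6] 0.92 [ 0.5 -1.4]
3 hold_bar_knob [289.9 251.6] 0.67 [-37.9 -29.4]
3 tile [181.9 255.9] 0.84 [ 96.7 -14.5]
3 tile [277.5 240.4] 0.79 [1.1 1. ]
3 tile [213.3 203.5] 0.74 [65.3 37.9]
3 tile [131.9 242.8] 0.32 [146.7  -1.4]
4 hold_bar_hinge [233.4 238. ] 0.68 [0.1 2.2]
4 ho
[... 169 characters left out ...]
0.2]
4 jig [242.1 238.2] 0.94 [-0.7 -1.7]
4 hold_bar_knob [274.8 199.5] 0.7 [-1.1 -0.9]
4 tile [251.9 232.4] 0.96 [ 5.3 -3.5]
4 tile [344.2 209.3] 0.84 [-87.   19.6]
4 tile [288.9 185.7] 0.69 [-31.7  43.2]
5 hold_bar_hinge [265.  154.1] 0.77 [ 0.8 -2.9]
5 catch [306.5 280.3] 0.74 [-0.4  2.6]
5 channel [227.  230.2] 0.82 [ 1.7 -0.2]
5 channel [300.6 211.8] 0.37 [-71.9  18.2]
5 plunger_tip [302.2 212.9] 0.92 [-2.3 -0.6]
5 plunger_tip [229.5 228.9] 0.59 [ 70.4 -16.6]
5 plunger_tip [175.5 306.1] 0.52 [124.4 -93.8]
5 hold_bar_knob [175.1 303.3] 0.86 [-0.5  2.2]
5 tile [222.9 230.7] 0.62 [0.8 0.7]
[603.5592941622874, -37.337046562766275, 0.28797400695740333, 0.8375873801824454, -46.09286438881292]
```

View pics/s1.png

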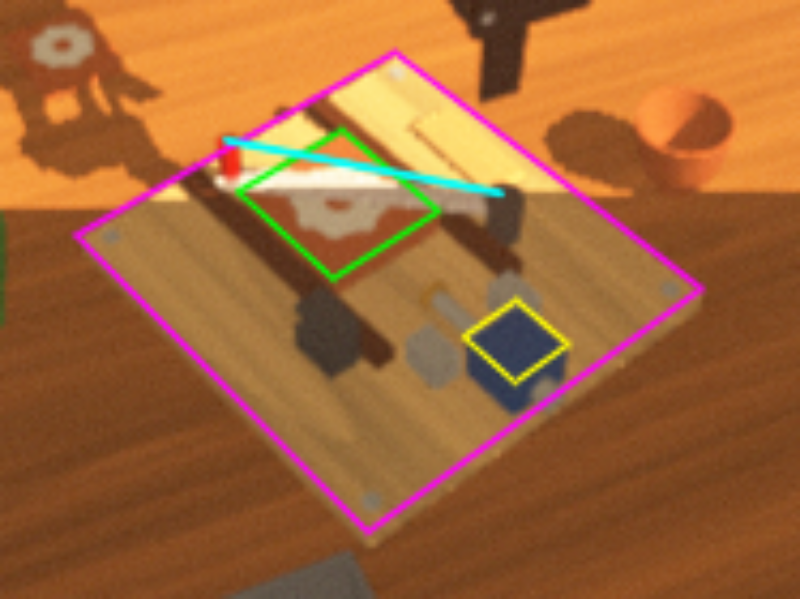

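View pics/w1.png

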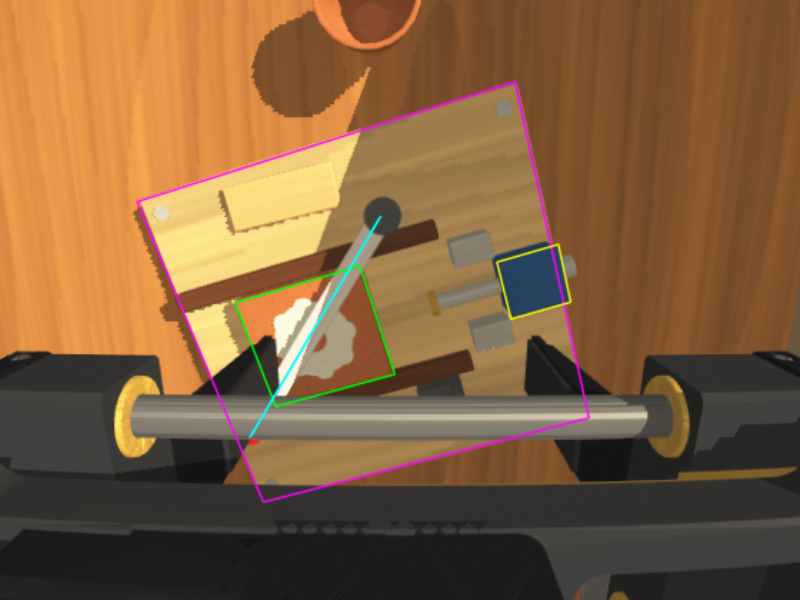

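The fit overlays closely: jig at (603.5, -37.3), yaw 0.288, bar at 0.84 rad, tile centre at jig x about -46. Next I move above the knob at world (516, -111), with the fingers aligned to jig x.

```bash
python3 -m inch '[[[-0.62,-0.61,0],0,-1],[[-0.62,-0.61,0],0,-1],[[-0.62,-0.61,0],0,-1],[[0,0,0.5],-0.82,-1],[[0,0,0.5],-0.82,-1],[[0,0,0.5],-0.83,-1],[[0,0,0.4],-0.83,-1],[[0,0,0],0,-1],[[0,0,0],0,-1],[[0,0,0],0,-1]]'
python3 - <<'E'
from h import *
ps=[eyes.read_camera(n) for n in ("scene","side","wrist")]
q=fit(ps,[603.5592941622874, -37.337046562766275, 0.28797400695740333, 0.8375873801824454, -46.09286438881292]); print(q.tolist())
print(T(q,knob(q[3])),env.state()["eef_pos"],env.state()["tcp_rot"])
draw(ps[2],q,"pics/w2.png")
E
```

```text
t: 3.55
eef_pos: [515.7, -111.7, 101.7]
tcp_rot: [3.14, 0.001, 1.858]
ft_force: [-0.4, 0.2, 1.0]
opening: 1.0
grip_force: 0.0
6 hold_bar_hinge [318.  233.1] 0.96 [-0.6  2. ]
6 hold_bar_hinge [305.9 218.8] 0.72 [11.5 16.3]
6 hold_bar_hinge [131.5 239.3] 0.61 [185.9  -4.2]
6 catch [275.6 263.8] 0.83 [-0.9  0.5]
6 channel [276.3 240.9] 0.72 [4.2 1.8]
6 plunger_tip [301.9 255.8] 0.45 [-1.7  1.8]
6 jig [290.5 254.7] 0.77 [-1.   0.3]
6 jig [384.8 177.9] 0.71 [-95.3  77.1]
6 hold_bar_knob [255.2 221.4] 0.68 [-2.5  0.3]
6 tile [216.4 204. ] 0.75 [62.2 37. ]
6 tile [180.8 260.7] 0.69 [ 97.8 -19.7]
6 tile [278.7 239.7] 0.66 [-0.1  1.3]
7 hold_bar_hinge [233.1 238.7] 0.93 [-0.3  1.7]
7 hold_bar_hinge [223.6 210. ] 0.62 [ 9.2 30.4]
7 hold_bar_hinge [231.3 295.4] 0.26 [  1.5 -55. ]
7 hold_bar_hinge [242.1 176.3] 0.18 [-9.3 64.1]
7 catch [229.4 209.1] 0.87 [-3.9  0.4]
7 catch [196.9 376.9] 0.21 [  28.6 -167.4]
7 channel [254.2 227.9] 0.91 [0.5 1.6]
7 channel [230.2 240.7] 0.5 [ 24.5 -11.2]
7 plunger_tip [223.4 230.7] 0.56 [0.8 0.3]
7 plunger_tip [232.5 238. ] 0.41 [-8.3 -7. ]
7 jig [239.8 235.7] 0.71 [1.2 1. ]
7 hold_bar_knob [274.3 196.5] 0.71 [-0.2  2.7]
7 hold_bar_knob [242.5 174.3] 0.61 [31.6 24.9]
7 tile [347.6 213.5] 0.89 [-89.9  15.6]
7 tile [254.3 230.3] 0.59 [ 3.4 -1.2]
7 tile [289.6 185.2] 0.57 [-31.9  43.9]
8 hold_bar_hinge [496.7  41.8] 0.75 [ 1.6 -1. ]
8 catch [461.5 262.1] 0.7 [ 0.4 -0.1]
8 channel [366.7 157.4] 0.7 [ 1.1 -2.9]
8 channel [357.7 153. ] 0.54 [10.1  1.5]
8 plunger_tip [485.3 157.8] 0.65 [-2.   0.2]
8 hold_bar_knob [281.1 234.3] 0.93 [-1.4  1.1]
8 tile [356.5 153.8] 0.6 [0.3 0.6]
[604.5703740712, -36.463171522311264, 0.27924961451424135, 0.8484972911564472, -48.44350071081881]
[[ 514.36230563 -108.43800821   80.        ]] [ 515.22550662 -111.55108015  100.65481973] [3.14149282e+00 1.86608483e-05 1.85880176e+00]
```

View pics/w2.png

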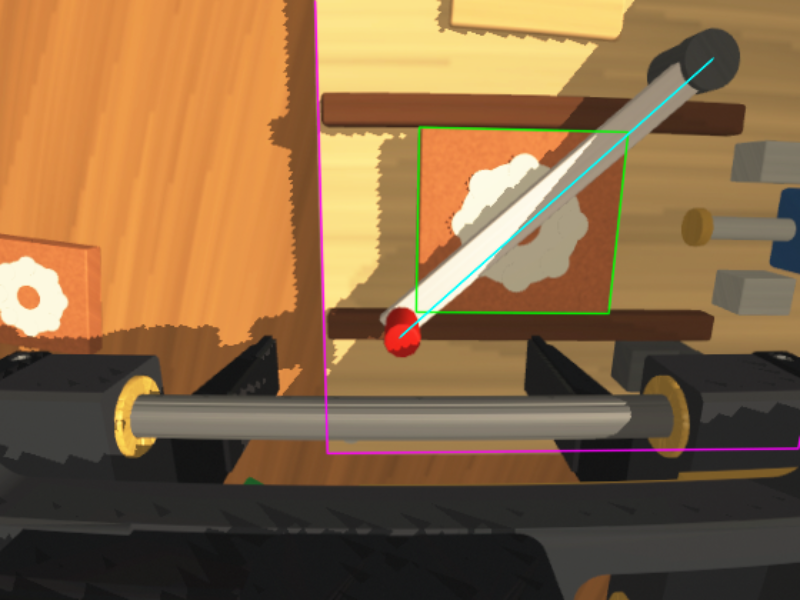

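The wrist picture shows the knob top at about (401,338), where predicted, and the fingers straddling it. I descend and grip.

```bash
python3 -m inch '[[[0.05,0,0.25],0,-1],[[0,0,0.25],0,-1],[[0,0,0.26],0,-1],[[0,0,0],0,1],[[0,0,0],0,1],[[0,0,0],0,1],[[0,0,0],0,1],[[0,0,0],0,1],[[0,0,0],0,1],[[0,0,0],0,1]]'
python3 - <<'E'
from h import *
s=env.state();print(s["ft_force"],s["opening"],s["grip_force"],s["eef_pos"])
q=[604.2,-36.8,.2835,0,0]
# arc in jig/tool frame: tool x = jig y, tool y = jig x
c,sn=np.cos(.288),np.sin(.288); d=s["eef_pos"][:2]-np.array(q[:2]); 
J=np.array([[np.cos(q[2]),np.sin(q[2])],[-np.sin(q[2]),np.cos(q[2])]])@d; print("jig",J)
a0=np.arctan2(30-J[0],76-J[1]); print(a0,np.hypot(30-J[0],76-J[1]))
W=np.array([T(q,knob(a))[0,:2] for a in np.r_[np.linspace(a0,0,11),-.03]])
D=np.diff(W,axis=0)/60
for w in D: print(np.round([-sn*w[0]+c*w[1],c*w[0]+sn*w[1]],3))
E
```

```text
t: 6.0
eef_pos: [514.4, -108.7, 55.1]
tcp_rot: [3.141, 0.0, 1.859]
ft_force: [-0.2, 0.8, 0.6]
opening: 0.322
grip_force: 0.0
[-0.23209161  0.75540235  0.63939723] 0.3220787570729015 0.0 [ 514.39806166 -108.69859359   55.0905506 ]
jig [-106.32855746  -43.90938122]
0.8493885283856455 181.55917846285382
[-0.187  0.177]
[-0.171  0.193]
[-0.154  0.206]
[-0.136  0.219]
[-0.117  0.229]
[-0.097  0.239]
[-0.077  0.246]
[-0.055  0.252]
[-0.034  0.255]
[-0.012  0.257]
[0.001 0.091]
```

```bash
python3 -m inch '[[[0,0,0],0,1],[[0,0,0],0,1],[[0,0,0],0,1],[[0,0,0],0,1],[[0,0,0],0,1],[[0,0,0],0,1],[[-0.09,0.09,0],0,1],[[-0.09,0.09,0],0,1],[[-0.17,0.19,0],0,1],[[-0.15,0.21,0],0,1]]'
```

```text
t: 7.25
eef_pos: [556.5, -129.3, 55.0]
tcp_rot: [-3.14, 0.001, 1.859]
ft_force: [-6.8, -11.9, 0.9]
opening: 0.159
grip_force: 30.0
```

```bash
python3 -m inch '[[[-0.155,0.21,0],0,1],[[-0.135,0.22,0],0,1],[[-0.105,0.235,0],0,1],[[-0.08,0.24,0],0,1],[[-0.055,0.25,0],0,1],[[-0.035,0.2,0],0,1],[[0,0,0],0,1],[[0,0,0],0,1],[[0,0,0],0,1],[[0,0,0],0,1]]'
python3 - <<'E'
from h import *
s=env.state();d=s["eef_pos"][:2]-np.array([604.2,-36.8]);a=.2835
J=np.array([[np.cos(a),np.sin(a)],[-np.sin(a),np.cos(a)]]);print(J@d,J@s["ft_force"][:2],np.arctan2(30-(J@d)[0],76-(J@d)[1]))
E
```

```text
t: 8.5
eef_pos: [645.1, -139.0, 55.1]
tcp_rot: [3.14, 0.003, 1.858]
ft_force: [2.6, -8.6, -2.1]
opening: 0.162
grip_force: 30.0
[  10.64660942 -109.56741903] [ 0.10336214 -9.0291506 ] 0.10391735734359478
```

```bash
python3 -m inch '[[[-0.02,0.1,0],0,1],[[-0.01,0.1,0],0,1],[[-0.01,0.06,0],0,1],[[0,0.04,0],0,1],[[0,0.03,0],0,1],[[0,0.02,0],0,1],[[0,0,0],0,1],[[0,0,0],0,1],[[0,0,0],0,1],[[0,0,0],0,1]]'
python3 - <<'E'
from h import *
s=env.state();d=s["eef_pos"][:2]-np.array([604.2,-36.8]);a=.2835
J=np.array([[np.cos(a),np.sin(a)],[-np.sin(a),np.cos(a)]]);print(J@d,J@s["ft_force"][:2],np.arctan2(30-(J@d)[0],76-(J@d)[1]))
E
```

```text
t: 9.75
eef_pos: [663.7, -135.5, 55.0]
tcp_rot: [-3.139, 0.001, 1.859]
ft_force: [-9.0, -12.6, 4.1]
opening: 0.16
grip_force: 30.0
[  29.50581949 -111.36635148] [-12.18941812  -9.55300785] 0.0026375032756443748
```

```bash
python3 -m inch '[[[0,0.02,0],0,1],[[0,0.02,0],0,1],[[0,0.01,0],0,1],[[0,0,0],0,1],[[0,0,0],0,1],[[0,0,0],0,-0.2],[[0,0,0],0,-0.2],[[0,0,0],0,-0.2],[[0,0,0],0,-0.2],[[0,0,0],0,-0.2]]'
python3 - <<'E'
from h import *
s=env.state();print(s["ft_force"],s["opening"])
ps=[eyes.read_camera(n) for n in ("scene","side","wrist")]
q=fit(ps,[604.2,-36.8,.2835,0,-47]); print(q.tolist())
draw(ps[2],q,"pics/w3.png")
E
```

```text
t: 11.0
eef_pos: [667.7, -132.3, 55.0]
tcp_rot: [3.141, 0.0, 1.859]
ft_force: [-0.0, -0.3, 0.7]
opening: 0.586
grip_force: 0.0
[-0.03639877 -0.33112294  0.69676049] 0.5864898488767346
9 hold_bar_hinge [317.5 232. ] 0.7 [0.3 3.4]
9 catch [274.9 267.9] 0.73 [-0.2 -3.7]
9 channel [279.1 243.6] 0.72 [ 1.8 -1. ]
9 plunger_tip [182.1 301. ] 0.64 [118.2 -43.2]
9 plunger_tip [300.1 254.7] 0.6 [0.2 3.1]
9 jig [290.6 254. ] 0.85 [-0.8  1. ]
9 jig [276.9 242.9] 0.55 [12.9 12.1]
9 hold_bar_knob [267.4 262.2] 0.6 [-2.1 -0.5]
9 tile [212.9 202.8] 0.83 [66. 38.]
9 tile [279.3 240.1] 0.63 [-0.4  0.7]
9 tile [181.2 257.3] 0.58 [ 97.7 -16.5]
10 hold_bar_hinge [234.8 238.9] 0.79 [-2.6  1.6]
10 catch [227.6 209.5] 0.94 [-1.9  0. ]
10 channel [252.7 229.7] 0.57 [1.9 0.1]
10 plunger_tip [222.4 229. ] 0.51 [1.6 2. ]
10 jig [241.  237.8] 0.72 [-0.2 -1. ]
10 hold_bar_knob [225.7 192.3] 0.65 [-2.8  1.8]
10 hold_bar_knob [223.7 232.1] 0.61 [ -0.8 -38. ]
10 tile [341.7 210.7] 0.93 [-83.9  18.6]
10 tile [290. 183.] 0.79 [-32.2  46.3]
10 tile [255.2 230.8] 0.78 [ 2.6 -1.5]
11 catch [272.4 190. ] 0.62 [-0.2  0.4]
11 plunger_tip [140.9  49. ] 0.23 [161.6   1.3]
11 jig [229.7  58.5] 0.63 [-0.7  0.3]
11 hold_bar_knob [272.6 268.2] 0.64 [-0.1 -1.9]
11 tile [141.8  52.3] 0.77 [0.3 0.3]
[605.0062599911964, -35.90363254525492, 0.26619364009789376, -0.008252139304538735, -49.02394045709677]
```

View pics/w3.png

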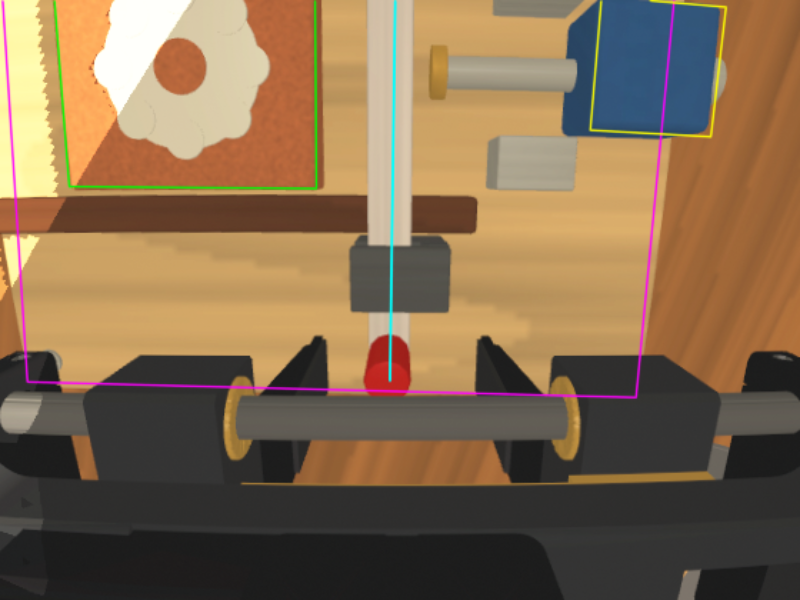

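The bar looks square across the channel and seated in the catch. Its centre is at column 391 near the pivot side and 388 at the knob, about 0.01 rad. Next I lift, go behind the tile and turn 90°.

```bash
python3 -m inch '[[[0,0,-0.54],0,-0.2],[[0,0,-0.54],0,-0.2],[[0.46,-0.66,0],0,0.2],[[0.46,-0.66,0],0,0.2],[[0.46,-0.66,0],0,0.2],[[0.46,-0.66,0],0,0.2],[[0,0,0],1,0.2],[[0,0,0],1,0.2],[[0,0,0],1,0.2],[[0,0,0],1,0.2]]'
python3 -m inch '[[[0,0,0],1,0.2],[[0,0,0],1,0.2],[[0,0,0],1,0.2],[[0,0,0],1,0.2],[[0,0,0],1,0.2],[[0,0,0],1,0.2],[[0,0,0],1,0.2],[[0,0,0],1,0.2],[[0,0,0],1,0.2],[[0,0,0],1,0.2]]'
python3 -m inch '[[[0,0,0],1,0.2],[[0,0,0],1,0.2],[[0,0,0],1,0.2],[[0,0,0],1,0.2],[[0,0,0.3],0,0.2],[[0,0,0.3],0,0.2],[[0,0,0],0,0.2],[[0,0,0],0,0.2],[[0,0,0],0,0.2],[[0,0,0],0,0.2]]'
python3 - <<'E'
from h import *
s=env.state();print(s["eef_pos"],s["tcp_rot"],s["opening"],s["joints"])
ps=[eyes.read_camera(n) for n in ("scene","side","wrist")]
q=fit(ps,[604.4,-36.4,.283,0,-47]); print(q.tolist())
d=s["eef_pos"][:2]-q[:2];a=q[2];print(np.array([[np.cos(a),np.sin(a)],[-np.sin(a),np.cos(a)]])@d)
draw(ps[2],q,"pics/w4.png")
E
```

```text
t: 13.45
eef_pos: [484.3, -71.6, 120.0]
tcp_rot: [3.141, 0.0, 1.507]
ft_force: [0.6, -0.8, -0.4]
opening: 0.402
grip_force: 0.0
t: 14.7
eef_pos: [484.3, -71.6, 120.0]
tcp_rot: [3.141, -0.0, 0.634]
ft_force: [-0.4, -0.2, 0.5]
opening: 0.404
grip_force: 0.0
t: 15.95
eef_pos: [484.5, -71.7, 84.3]
tcp_rot: [3.141, -0.001, 0.288]
ft_force: [-0.6, -0.5, 0.8]
opening: 0.404
grip_force: 0.0
[484.52639757 -71.66545557  84.31826014] [ 3.14105711e+00 -8.26541022e-04  2.88032263e-01] 0.40393530468757477 [-2.81795423e-01  4.92956432e-01  2.01843669e+00 -8.53044169e-06
  6.29214663e-01  1.00097576e+00]
12 hold_bar_hinge [317.9 232.6] 0.79 [-0.5  2.7]
12 catch [275.9 265.5] 0.87 [-0.5 -0.3]
12 catch [308.8 226.9] 0.3 [-33.4  38.3]
12 catch [383.9 177.6] 0.29 [-108.5   87.6]
12 channel [280.3 241.6] 0.76 [0.1 1.8]
12 channel [276.1 267.4] 0.41 [  4.3 -24. ]
12 plunger_tip [304.3 258.8] 0.48 [-3.7 -0.7]
12 jig [289.7 257.1] 0.57 [-0.  -1.5]
12 hold_bar_knob [266.3 261.4] 0.74 [-0.2  1.3]
12 hold_bar_knob [279.1 241.9] 0.66 [-13.   20.8]
12 hold_bar_knob [181.8 297.7] 0.63 [ 84.3 -35. ]
12 tile [278.1 239.7] 0.95 [0.4 2.2]
12 tile [216.4 204.4] 0.9 [62.1 37.5]
12 tile [181.4 257.5] 0.85 [ 97.1 -15.6]
13 hold_bar_hinge [231.3 236.8] 0.86 [1.3 3.5]
13 catch [229.  209.1] 0.64 [-4.8  0.5]
13 channel [253.5 229.4] 0.66 [ 0.4 -0.2]
13 channel [262.7 259.2] 0.31 [ -8.8 -30. ]
13 jig [241.8 237.1] 0.73 [-1.6 -0.6]
13 jig [323.6 165.6] 0.68 [-83.4  70.9]
13 hold_bar_knob [322.7 163.3] 0.71 [-101.1   30.8]
13 hold_bar_knob [220.5 192.9] 0.59 [1.1 1.2]
13 tile [255.  229.5] 0.73 [ 1.7 -0.8]
13 tile [344.7 209.1] 0.68 [-88.   19.6]
13 tile [288.8 184.3] 0.62 [-32.1  44.4]
13 tile [197.2 373.8] 0.33 [  59.5 -145.1]
14 tile [283.9 110.6] 0.95 [-0.3  0. ]
[606.8855872699412, -37.099134591819386, 0.3001832373709536, -0.0015665848862081299, -48.01137326904859]
[-127.10866804    3.16043642]
```

View pics/w4.png

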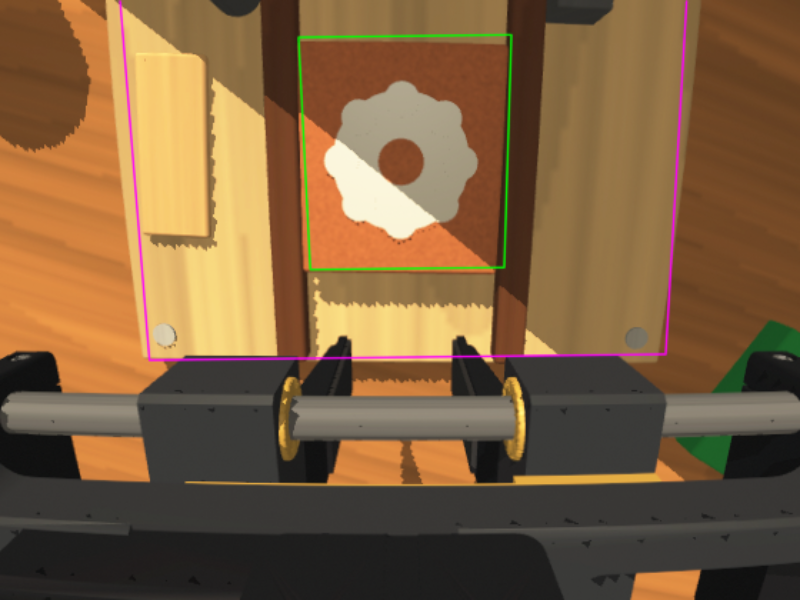

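The wrist picture shows the fingers centred behind the tile (columns 345 and 458, tile centre 401) and parallel to it. The clearance inside the rails is good. I descend and approach.

```bash
python3 -m inch '[[[0,0,0.34],0,0.2],[[0,0,0.34],0,0.2],[[0,0,0.34],0,0.2],[[0,0,0],0,0.2],[[0.06,0,0],0,0.2],[[0.06,0,0],0,0.2],[[0.05,0,0],0,0.2],[[0.05,0,0],0,0.2],[[0.05,0,0],0,0.2],[[0.05,0,0],0,0.2]]'
python3 -m inch '[[[0.06,0,0],0,0.2],[[0.06,0,0],0,0.2],[[0.06,0,0],0,0.2],[[0.06,0,0],0,0.2],[[0.06,0,0],0,0.2],[[0.06,0,0],0,0.2],[[0.06,0,0],0,0.2],[[0.06,0,0],0,0.2],[[0,0,0],0,0.2],[[0,0,0],0,0.2]]'
```

```text
t: 18.4
eef_pos: [502.2, -66.1, 22.7]
tcp_rot: [-3.141, 0.001, 0.288]
ft_force: [-4.6, -1.6, 5.1]
opening: 0.4
grip_force: 2.7
t: 19.65
eef_pos: [530.2, -57.9, 22.5]
tcp_rot: [-3.141, 0.0, 0.288]
ft_force: [-1.8, 1.3, 1.0]
opening: 0.401
grip_force: 0.9
```

```bash
python3 -m inch '[[[0.05,0,0],0,0.2],[[0.05,0,0],0,0.2],[[0.05,0,0],0,0.2],[[0.05,0,0],0,0.2],[[0.05,0,0],0,0.2],[[0.05,0,0],0,0.2],[[0.05,0,0],0,0.2],[[0.05,0,0],0,0.2],[[0,0,0],0,0.2],[[0,0,0],0,0.2]]'
```

```text
t: 20.9
eef_pos: [552.5, -51.2, 22.6]
tcp_rot: [-3.141, 0.002, 0.288]
ft_force: [-6.9, -2.9, 3.3]
opening: 0.397
grip_force: 3.6
```

```bash
python3 -m inch '[[[0.03,0,0],0,0.2],[[0.03,0,0],0,0.2],[[0.03,0,0],0,0.2],[[0.03,0,0],0,0.2],[[0.02,0,0],0,0.2],[[0.02,0,0],0,0.2],[[0,0,0],0,0.2],[[0,0,0],0,0.2],[[0,0,0],0,0.2],[[0,0,0],0,0.2]]'
```

```text
t: 22.15
eef_pos: [560.9, -48.6, 22.6]
tcp_rot: [-3.14, 0.004, 0.288]
ft_force: [-11.1, -4.6, 7.7]
opening: 0.402
grip_force: 6.0
```

```bash
python3 -m inch '[[[0.015,0,0],0,0.2],[[0.015,0,0],0,0.2],[[0.015,0,0],0,0.2],[[0.015,0,0],0,0.2],[[0,0,0],0,0.2],[[0,0,0],0,0.2],[[0,0,0],0,0.2],[[0,0,0],0,0.2],[[0,0,0],0,0.2],[[0,0,0],0,0.2]]'
```

```text
t: 23.4
eef_pos: [563.6, -47.8, 22.6]
tcp_rot: [-3.14, 0.005, 0.288]
ft_force: [-15.4, -6.6, 8.9]
opening: 0.399
grip_force: 8.2
```

```bash
python3 -m inch '[[[0.01,0,0],0,0.2],[[0.01,0,0],0,0.2],[[0.01,0,0],0,0.2],[[0,0,0],0,0.2],[[0,0,0],0,0.2],[[0,0,0],0,0.2],[[0,0,0],0,0.2],[[0,0,0],0,0.2],[[0,0,0],0,0.2],[[0,0,0],0,0.2]]'
python3 - <<'E'
from h import *
ps=[eyes.read_camera(n) for n in ("wrist","scene","side")]
for p in ps[:1]:
    q=[604.4,-36.6,.288,0,20]; print(eyes.spot_point("tile",p)[:1],proj(p,T(q,tile(20))))
draw(ps[0],q,"pics/w5.png")
E
```

```text
t: 24.65
eef_pos: [563.7, -47.7, 22.6]
tcp_rot: [-3.139, 0.009, 0.288]
ft_force: [-22.4, -12.3, 15.3]
opening: 0.4
grip_force: 12.9
[{'centre': [138.4, 281.5], 'score': 0.69}] [[282.12275135 138.96134975]]
```

View pics/w5.png

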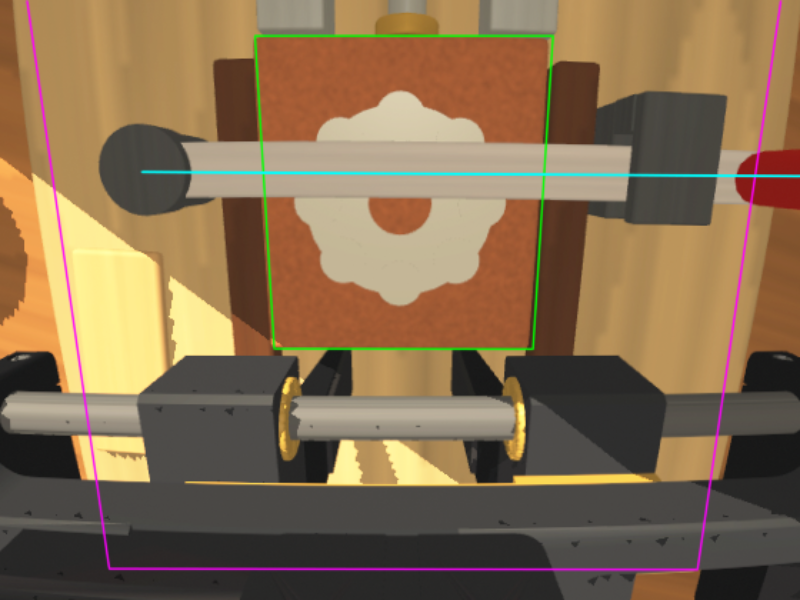

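The tile's far edge sits on both stop faces and matches the predicted seated outline. The bar is square in its catch. The arm has stopped moving under a push of about 25 N, so I check that it's steady and hand in.

Run:
```python
from h import *
for i in range(4): eyes.read_camera("side"); s=env.state(); print(s["t"],s["ft_force"].round(1),s["eef_pos"].round(2))
if np.hypot(*s["ft_force"][:2])<33: print(env.job_done())
```

```text
24.9 [-23.  -12.8  14.6] [563.67 -47.66  22.59]
24.95 [-22.2 -12.8  14.9] [563.65 -47.64  22.56]
25.0 [-24.4 -12.5  14.9] [563.66 -47.66  22.58]
25.05 [-24.1 -12.3  14.7] [563.67 -47.66  22.58]
the job is handed in; nothing more can be done
None
```

I swung the bar home in its catch and pressed the tile onto both stops, holding it there with a steady push of about 26 N, then handed the job in at about 25 s; no verdict came back.

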